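# Shaft journal under the hand lens

## Robot

A 6-joint arm with a two-finger parallel gripper is mounted at the origin on the work surface. World frame = base frame: x ahead of the robot, y to its left, z up, the work surface at z = 0. Lengths are in m, angles in degrees, forces in N, time in s.
With the tool pointing down it reaches from about 0.35 to 0.875 m from the base axis. Payload 4.2 kg.
Tool frame: the origin (TCP) lies midway between the tips of the shut fingers; the grasp point (between the pads) lies 19 mm behind it (r.pinch_z is the distance from the TCP to the grasp point, in m); z points along the fingers, y is the line along which they close (so a half turn about z gives the same grasp; the last joint's range is limited). The gripper opens to 87 mm and grips with 3 to 60 N. Pads are 19 mm wide; open, the fingers measure 117 mm over their backs; the gripper's body (75 mm by 190 mm) begins 51 mm behind the grasp point.
Start: joints at [84.546, 22.042, 0.453, 0, -68.411, -14.817], TCP at [0.217, 0.586, 0.223] pointing down, gripper open.
Joint ranges: [-179.83, 179.83], [-69.29, 118.12], [-61.27, 80.66], [-181.25, 117.63], [-171.15, -9.14], [-177.46, 177.46]. Speed limits (degrees/s): [159.86, 159.86, 180, 180, 180, 180].

## Interface

Orientations are given as a 3x3 rotation matrix whose columns are the frame's x, y, z axes.
In Python, from station import r, imaging, models gives the robot as it stands. The module is installed in compiled form; this text tells all that it offers.
- The arm moves only by the tool apply_moves, never from a script. Its argument "moves" is a list of rows, each a list of 2 entries, a list of its own where there are three numbers: the shift along the tool's x, y, z in m, then the turn about the tool's z in degrees. A call has 1 to 5 rows; each row shifts and turns the commanded pose from where the row before left it, along the tool's axes as they then stand; what a row does not reach is not made up. A row lasts 1/12 s, in which the tool goes at most 41.7 mm and 7.16 degrees, less where a joint would pass 70% of its speed; a pose out of reach is approached as far as the arm can. A call is refused whole if a number of a shift passes 0.0417 or a number of a turn 7.16, either way. A call with a gripper value outside its range is refused whole. "hand" is the finger opening in m, from 0 to 0.087, set as the call begins (left out, the last holds). The fingers move at their own pace and stop on an object; the grip force is fixed at half the most. Time passes only in rows, so rows that do not move let the fingers close. It gives the time, the measured TCP pose, the force, the opening and the grip force at its end, in the units of the state.
- r.sense(): the state, without advancing time (a new reading comes with each control period).
- imaging.capture(name): name is "side" or "top"; returns a dict with "frame" (384x512x3 uint8, blue, green, red), "intrinsics" (3x3 intrinsics, pixels), "eye" and "orientation" of the camera in the world. Camera axes: x right, y down, z forward; pixel columns grow to the right and rows downward; lengths in m; the calibration is good to about 2 mm. A picture is of the moment at which its call begins. There is no depth.
- r.finish_job(): hands the job in; it is judged then, once.
Trained networks look in a picture, given as the dict that the camera call returned (one of the last four; its "shot" number tells which), for a name from the list of things; names that differ only in an ending like _2 or _b are one class to them, and where a whole thing is asked for, a point or a joint stands for the part that bears it (a point fixed in the world has none). Each returns a list of dicts, best first, with "confidence" (0 to 1); they miss things now and then, are a little off and sometimes report something else, mostly with a low value. They report only what shows in the picture. A call takes as long as a camera call. They do not tell look-alikes from the thing itself.
- models.cut_out(picture, target): "region" (384x512 bool, what is visible of it) and "extent" ([left, top, width, height] as shares, 0 to 1, of the picture: columns of its width, rows of its height, round what is visible of it).
- models.place_of(picture, target): "at" ([column, row] as shares, 0 to 1, of the picture: columns of its width, rows of its height: a listed point, or the origin of a listed thing).
The state is a dict: "time_s": time; "joints": joint angles; "joint_velocities": joint speeds; "effort": joint torques, N m; "tcp_pos": TCP position; "ee_rot": TCP orientation; "wrist_force": force on the tool from outside, world axes, zero at the start; "moment": the same for the moment, N m; "gripper_width": opening from 0.0 (shut) to 1.0 (fully open); "gripper_force": force on a finger pad.
Only numpy, scipy, OpenCV 4.12 (cv2) and the standard library are available. Lean on these libraries where they do the work, as an engineer would, in place of code of your own. Each camera call takes 0.05 s, during which the arm holds its last target. There are 200 camera calls.

## Task

Take the thick shaft out of the blue carrier and lay it in the pair of steel V-blocks on the granite plate, centred end to end, and let it go. Then pick up the hand magnifier by its handle and hold it level over the middle of that shaft, the lens at the height that the needle point of the surface gauge is set to. Finish holding it there, still, with the magnifier touching only the gripper; keep off the surface gauge, and leave the thin shaft and the tin where they are.

Things in the scene. Friction and masses are not known exactly. Their poses are not given: they have to be found in the camera images.
- plate: Dark granite flat, fixed, 300 (x) x 200 (y) x 40 mm high, origin at the centre of its underside on the table. Two fixed steel V-blocks on it, V running along y, at x = -65, y = -55 and +55 mm: 56 mm wide, 35 mm thick in y, tops 80 mm above the table, 75 mm free between them. V: 90 degrees, 36 mm wide, 18 mm deep.
- nest (a point): Where the middle of the thick shaft's axis lies when it rests centred in both V-blocks: 79 mm above the table, midway between the blocks. Axes as the plate's: y along the V, z up.
- carrier: Blue moulded carrier, fixed, floor 180 (x) x 150 (y) x 10 mm high, origin at the centre of its underside on the table. Two stations at x = -45 and +45 mm, each a pair of V saddles (56 mm wide, 14 mm thick, tops 50 mm above the table, at y = -50 and +50 mm) in which a shaft lies along y. Which shaft is in which station varies.
- shaft: The thick shaft, loose, plain steel, 0.45 to 0.75 kg: 24 mm diameter over its middle 150 mm, a 16 mm spigot 20 mm long at each end (190 mm over all, ends alike); dark grooves 18 mm either side of the middle. Origin on its axis at mid-length, y along the shaft (x, z may be rolled about it). In the carrier its axis is 49 mm above the table. Pinch it at its middle, across the shaft.
- thin_shaft: The other shaft in the carrier, a bystander: loose, plain steel, 14 mm diameter, 170 mm long, axis 42 mm above the table. Origin on its axis at mid-length, y along it.
- loupe: Hand magnifier, loose, about 0.14 kg, flat on the table: clear lens in a black ring of 84 mm outer diameter, 14 mm high; black flat-sided handle 20 mm wide, 14 mm high along the body's -x, from 55 to 165 mm from the lens centre. Origin at the lens centre, mid-thickness (7 mm above the table at the start); z is the lens axis, up.
- grip (a point): Point in the front part of the magnifier's handle, 85 mm from the lens centre along its -x, at mid-thickness; a good place to pinch it across the handle from above. The handle is free on both sides.
- needle_tip (a point): Sharp point of the surface gauge's scriber, a thin level steel needle: it shows the height at which the lens is to be held (the lens centre level with it). It is 155 to 195 mm above the table, 80 to 110 mm from the nest to the plate's far side (+x) and 30 to 90 mm to its left (+y). z up.
- gauge: Surface gauge, fixed, on the plate's far left (+x, +y) part: base 70 x 55 x 34 mm, 9 mm spindle rising to 240 mm above the table, on it a snug with the level needle, whose point is 65 mm out to the gauge's -x (towards the V-blocks) and 12 mm to +y of the spindle. Not to be touched. Origin at the centre of its underside on the plate.
- tin: Bystander: small round tin with a black cap, 68 mm diameter, 75 mm high, on the table; origin at the centre of its underside.
Mind the look-alikes: they are no part of the job. What is shaped like the shaft but turquoise is not meant.

How it is judged:
By the outcome, as a careful person would: the job done as asked, in the order asked, and still so for the second after the job is handed in, while the arm keeps its last pose, push and grip.
It also fails if it takes over 64 s, if anything falls off the work surface, if the arm or the gripper's body presses on something with over 40 N, if the wrist force passes 120 N, or if a joint passes its speed limit or range.

## Working session

There is one attempt and no reset: what is moved stays moved. The work goes in short steps, Python scripts to look and compute and a tool call to move; the robot and the scene stay as the last step left them, time stands still between calls to the robot, and variables do not carry over. Pictures are saved under pics/ and viewed, at most 10 in all, crops included, and the job is handed in when it is done.

Besides the shell and the picture viewer there is one more tool, called after "Request:" as a command line: name --argument value ..., lists and objects as JSON in quotes. apply_moves: Moves the arm, as the interface text tells. Its arguments: {"type":"object","properties":{"moves":{"type":"array"},"hand":{"type":"number"}},"required":["moves"]}

```bash
mkdir -p pics
cat > h.py <<'E'
import numpy as np, cv2
from station import r, imaging, models
def ray(p,uv):
    K=np.array(p["intrinsics"]);R=np.array(p["orientation"]);e=np.array(p["eye"])
    d=R@np.linalg.inv(K)@np.array([uv[0],uv[1],1.]);return e,d
def atz(p,uv,z):
    e,d=ray(p,uv);return e+d*(z-e[2])/d[2]
def tri(rs):
    A=np.zeros((3,3));b=np.zeros(3)
    for e,d in rs:
        d=d/np.linalg.norm(d);M=np.eye(3)-np.outer(d,d);A+=M;b+=M@e
    x=np.linalg.solve(A,b);return x,[np.linalg.norm(np.cross(x-e,d/np.linalg.norm(d))) for e,d in rs]
def proj(p,X):
    K=np.array(p["intrinsics"]);R=np.array(p["orientation"]);e=np.array(p["eye"])
    c=K@(R.T@(np.array(X)-e));return c[:2]/c[2]
E
python3 - <<'E'
from h import *
np.set_printoptions(precision=4,suppress=True)
P={n:imaging.capture(n) for n in("top","side")}
for n,p in P.items():
    cv2.imwrite(f"pics/{n}0.png",p["frame"]); print(n,p["eye"],np.array(p["orientation"]).round(3).tolist(),p["intrinsics"][0])
S=np.array([512,384])
for t in["plate","nest","carrier","shaft","thin_shaft","loupe","grip","needle_tip","gauge","tin"]:
    rs={}
    for n,p in P.items():
        for o in models.place_of(p,t)[:3]:
            uv=np.array(o["at"])*S; print(t,n,uv.round(1),round(o["confidence"],2)); rs.setdefault(n,ray(p,uv))
    if len(rs)==2: print("   ",*tri(list(rs.values())))
print(r.sense())
E
```

```text
top [ 0.5295 -0.0828  1.4072] [[0.008, -0.998, 0.06], [-1.0, -0.007, 0.019], [-0.019, -0.06, -0.998]] [439.7315   0.     257.908 ]
side [0.3665 0.6943 0.9672] [[-0.959, -0.194, 0.206], [-0.282, 0.705, -0.651], [-0.019, -0.682, -0.731]] [416.6991   0.     255.7383]
plate top [252.  198.9] 0.81
plate side [253.4 236.6] 0.78
    [ 0.6004 -0.034  -0.0252] [np.float64(0.007135895572501039), np.float64(0.007135895572501324)]
nest top [241.9 216.8] 0.75
nest side [273.5 225. ] 0.6
    [ 0.5373 -0.0087  0.0805] [np.float64(0.002819680460628133), np.float64(0.002819680460628033)]
carrier top [341.  207.1] 0.71
carrier top [338.9 222.6] 0.65
carrier side [302.  174.6] 0.9
    [ 0.5461 -0.3282 -0.0244] [np.float64(0.023125546852821022), np.float64(0.02312554685282113)]
shaft top [417.2 238. ] 0.9
shaft top [337.5 208.8] 0.57
shaft top [347.4 143.3] 0.56
shaft side [236.9 154.1] 0.8
shaft side [287.4 157.6] 0.51
shaft side [327.8 130.3] 0.51
    [ 0.6209 -0.4518  0.0224] [np.float64(0.17490598774356017), np.float64(0.17490598774355998)]
thin_shaft top [342.3 239.9] 0.83
thin_shaft side [314.9 16
[... 668 characters left out ...]
9
    [0.6947 0.0071 0.0483] [np.float64(0.0025314082134602917), np.float64(0.0025314082134603477)]
tin top [153.6 148.2] 0.71
{'time_s': 1.1, 'joints': array([ 84.5455,  22.0399,   0.4568,  -0.0013, -68.4116, -14.818 ]), 'joint_velocities': array([ 0.0125,  0.0081,  0.0198,  0.0606, -0.0192, -0.0626]), 'effort': array([ -0.0013, -39.048 ,  18.7623,   4.2248,   0.0154,  -0.    ]), 'tcp_pos': array([0.2165, 0.5863, 0.2226]), 'ee_rot': array([[ 0.9381, -0.3465, -0.    ],
       [-0.3465, -0.9381,  0.0001],
       [-0.    , -0.0001, -1.    ]]), 'wrist_force': array([-0.9294, -0.6779,  0.5271]), 'moment': array([0.0041, 0.0501, 0.0214]), 'gripper_force': 0.0, 'gripper_width': 0.9983113134377949}
```

View pics/top0.png

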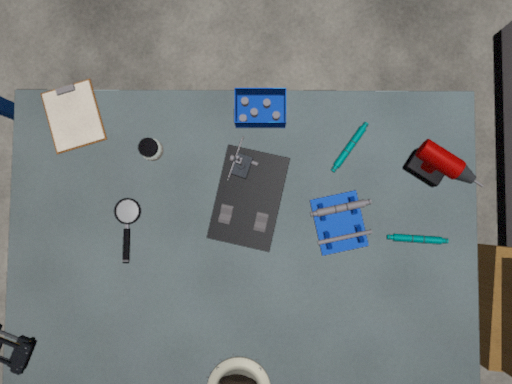

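View pics/side0.png

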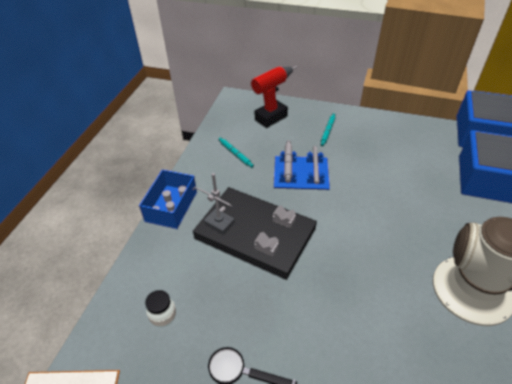

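The top view shows the thick shaft at about (340,208) in the carrier, with the thin shaft at (343,238). The V-blocks are at (226,214) and (261,222), the gauge at (240,163), and the loupe lens at (127,211) with its handle down to (126,262). The turquoise parts are decoys. Next I refine the poses with masks.

```bash
cat > fit.py <<'E'
from h import *
from scipy.optimize import minimize
np.set_printoptions(precision=4,suppress=True)
P={n:imaging.capture(n) for n in("top","side")}
S=np.array([512,384]); M={}
def mask(n,t,near):
    c=[o for o in models.cut_out(P[n],t)]
    best=None
    for o in c:
        m=np.array(o["region"]); ys,xs=np.nonzero(m)
        d=np.hypot(xs.mean()-near[0],ys.mean()-near[1])
        if d<25 and (best is None or o["confidence"]>best[0]): best=(o["confidence"],m)
    print(t,n,None if best is None else (round(best[0],2),best[1].sum())); return None if best is None else best[1]
near={"plate":((249,199),(255,230)),"shaft":((340,208),(288,162)),"thin_shaft":((343,238),(316,165)),"loupe":((127,230),(250,368)),"carrier":((339,222),(302,170)),"gauge":((241,163),(218,205)),"tin":((150,148),(160,307))}
for t,(a,b) in near.items():
    M[t]={"top":mask("top",t,a),"side":mask("side",t,b)}
def sil(p,pts):
    uv=np.array([proj(p,X) for X in pts]); im=np.zeros((384*4,512*4),np.uint8)
    cv2.fillConvexPoly(im,cv2.convexHull(((uv+.5)*4*16).astype(np.int32)),1,shift=4)
    return cv2.resize(im.astype(np.float32),(512,384),interpolation=cv2.INTER_AREA)
def fit(t,ptsf,x0,step):
    def cost(x):
        c=0
        for n in P:
            if M[t][n] is None: continue
            c+=np.abs(sil(P[n],ptsf(x))-M[t][n]).sum()/M[t][n].sum()
        return c
    sx=np.vstack([x0]+[np.array(x0)+np.eye(len(x0))[i]*step[i] for i in range(len(x0))])
    o=minimize(cost,x0,method="Nelder-Mead",options=dict(initial_simplex=sx,xatol=1e-4,fatol=1e-4,maxiter=300))
    print(t,o.x[:2],"deg",np.degrees(o.x[2]) if len(o.x)>2 else "","cost",round(o.fun,3)); return o.x
def place(x,L):
    c,s=np.cos(x[2]),np.sin(x[2]); L=np.array(L)
    return np.c_[x[0]+c*L[:,0]-s*L[:,1],x[1]+s*L[:,0]+c*L[:,1],L[:,2]]
def cyl(D,l,z): return [(D/2*np.cos(a),y,z+D/2*np.sin(a)) for a in np.linspace(0,6.28,17) for y in(-l/2,l/2)]
box=lambda a,b,z0,z1:[(x,y,z) for x in(-a/2,a/2) for y in(-b/2,b/2) for z in(z0,z1)]
pl=fit("plate",lambda x:place(x,box(.3,.2,0,.04)),[.60,-.06,-.22],[.02,.02,.1])
print("nest from plate",place(pl,[(-.065,0,.079)]))
sh=fit("shaft",lambda x:place(x,cyl(.024,.15,.049)+cyl(.016,.19,.049)),[.57,-.34,.2],[.02,.02,.1])
ts=fit("thin_shaft",lambda x:place(x,cyl(.014,.17,.042)),[.48,-.33,.2],[.02,.02,.1])
ca=fit("carrier",lambda x:place(x,box(.18,.15,0,.01)),[.53,-.33,.2],[.02,.02,.1])
for s in(-.045,.045): print("station",place(ca,[(s,0,.049)]))
ring=[(.042*np.cos(a),.042*np.sin(a),z) for a in np.linspace(0,6.28,33) for z in(0,.014)]
lo=[]
for n in P:
    m=M["loupe"][n]
    if m is None: continue
    m=m.astype(np.uint8)
    ys,xs=np.nonzero(m); w=np.array([atz(P[n],(x,y),.007)[:2] for x,y in zip(xs,ys)])
    c,(a,v)=cv2.PCACompute2(w.astype(np.float32),None)[0:1][0][0],cv2.PCACompute2(w.astype(np.float32),None)[1]if 0 else (0,0)
    u=np.linalg.svd(w-w.mean(0),full_matrices=False)[2][0]; q=(w-w.mean(0))@u
    print("loupe",n,"mean",w.mean(0),"axis deg",np.degrees(np.arctan2(u[1],u[0])),"range",q.min(),q.max(),"ends",w.mean(0)+u*q.min(),w.mean(0)+u*q.max())
def crop(n,x,y,w,h,k,f): cv2.imwrite(f,cv2.resize(P[n]["frame"][y:y+h,x:x+w],None,fx=k,fy=k,interpolation=cv2.INTER_CUBIC))
a=P["top"]["frame"][135:265,200:380]; b=P["side"]["frame"][140:280,185:335]
a=cv2.resize(a,(400,289),interpolation=2);b=cv2.resize(b,(640,597),interpolation=2)
cv2.imwrite("pics/ctop.png",cv2.resize(P["top"]["frame"][135:265,200:380],(800,578),interpolation=2)); cv2.imwrite("pics/cside.png",b)
E
python3 fit.py
```

```text
plate top (0.6, np.int64(5681))
plate side (0.67, np.int64(5966))
shaft top (0.69, np.int64(446))
shaft side (0.75, np.int64(273))
thin_shaft top (0.54, np.int64(224))
thin_shaft side (0.44, np.int64(140))
loupe top (0.83, np.int64(835))
loupe side (0.71, np.int64(1498))
carrier top (0.8, np.int64(1966))
carrier side (0.87, np.int64(1652))
gauge top (0.84, np.int64(477))
gauge side (0.83, np.int64(720))
tin top (0.78, np.int64(476))
tin side (0.59, np.int64(892))
plate [ 0.5958 -0.0234] deg -11.75084773922517 cost 0.254
nest from plate [[ 0.5322 -0.0102  0.079 ]]
shaft [ 0.5693 -0.3122] deg 12.250771119077205 cost 0.638
thin_shaft [ 0.4795 -0.3245] deg 12.496685564975314 cost 1.017
carrier [ 0.5227 -0.3124] deg 14.068152454995527 cost 0.713
station [[ 0.4791 -0.3234  0.049 ]]
station [[ 0.5664 -0.3015  0.049 ]]
loupe top mean [0.5148 0.364 ] axis deg -179.89560718205712 range -0.07719251558028076 0.12962997485869449 ends [0.592  0.3642] [0.3852 0.3638]
loupe side mean [0.5274 0.364 ] axis deg -179.32177916306551 range -0.06848740787386115 0.13611899460662208 ends [0.5958 0.3648] [0.3912 0.3624]
```

View pics/ctop.png

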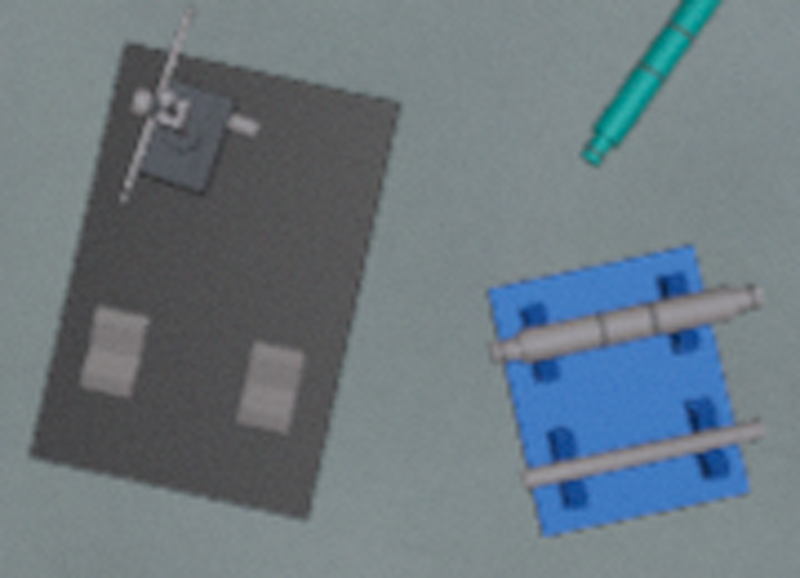

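View pics/cside.png

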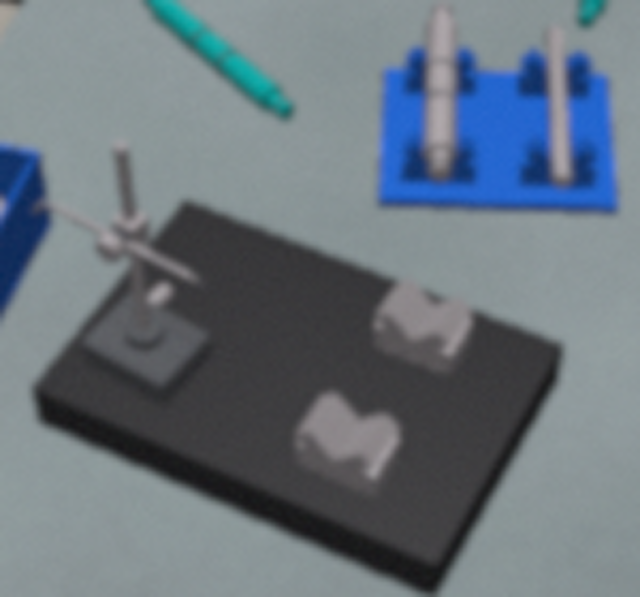

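The top crop gives sharp corners for the plate, blocks, shaft grooves and carrier, and the needle tip at crop (124,201). In the side crop the tip is at (199,282). I compute poses from these points.

```bash
cat > g.py <<'E'
from h import *
np.set_printoptions(precision=4,suppress=True)
T=imaging.capture("top");D=imaging.capture("side")
kt=800/180;ks=640/150
t=lambda x,y:((x+.5)/kt-.5+200,(y+.5)/(578/130)-.5+135)
s=lambda x,y:((x+.5)/ks-.5+185,(y+.5)/(597/140)-.5+140)
def rect(p,f,c,z,lab):
    w=np.array([atz(p,f(*q),z)[:2] for q in c]); v=(w[0]+w[1]-w[2]-w[3])/2; u=(w[0]+w[3]-w[1]-w[2])/2
    print(lab,w.mean(0),"size",np.linalg.norm(v),np.linalg.norm(u),"yaw",np.degrees(np.arctan2(v[1],v[0])),np.degrees(np.arctan2(-u[0],u[1])));return w.mean(0)
rect(T,t,[(126,43),(401,101),(308,520),(32,457)],.04,"plate T")
rect(D,s,[(38,392),(187,203),(560,347),(432,568)],.04,"plate S")
a=rect(T,t,[(97,306),(149,316),(133,397),(81,388)],.08,"vb1");b=rect(T,t,[(254,341),(306,351),(289,433),(237,423)],.08,"vb2")
d=a-b;print("nest",(a+b)/2,np.linalg.norm(d),np.degrees(np.arctan2(-d[0],d[1])))
rect(T,t,[(490,290),(692,245),(748,493),(542,536)],.01,"carrier T")
rect(D,s,[(380,204),(388,70),(606,74),(616,210)],.01,"carrier S")
for n,p,f,c in(("T",T,t,[(491,350),(763,294),(601,329),(654,318)]),("S",D,s,[(440,178),(441,6),(441,93),(441,62)])):
    w=np.array([atz(p,f(*q),.049 if i<2 else .057)[:2] for i,q in enumerate(c)]);d=w[0]-w[1];g=w[2]-w[3]
    print("shaft",n,w[:2].mean(0),np.linalg.norm(d),np.degrees(np.arctan2(-d[0],d[1])),"grooves",w[2:].mean(0),np.linalg.norm(g))
print("needle",*tri([ray(T,t(124,201)),ray(D,s(199,282))]))
S=np.array([512,384])
for n,p in(("top",T),("side",D)):
  for o in models.place_of(p,"needle_tip"): print(n,np.array(o["at"])*S,o["confidence"])
# colour based loupe
f=T["frame"]; g=cv2.cvtColor(f,cv2.COLOR_BGR2GRAY)[190:275,100:155]; m=(g<60).astype(np.uint8)
ys,xs=np.nonzero(m);W=np.array([atz(T,(x+100,y+190),.014)[:2] for x,y in zip(xs,ys)])
print("loupe T x",W[:,0].min(),W[:,0].max(),"y",W[:,1].min(),W[:,1].max())
h=W[W[:,0]<W[:,0].max()-.1]; A=np.polyfit(h[:,0],h[:,1],1);print("handle",h.mean(0),np.degrees(np.arctan(A[0]))); q=W[W[:,0]>W[:,0].max()-.085];print("ring c",(q.min(0)+q.max(0))/2,q.max(0)-q.min(0))
E
python3 g.py
```

```text
plate T [ 0.5953 -0.0265] size 0.29918705762212305 0.19786505185339398 yaw -12.115298845747782 -11.960340216742702
plate S [ 0.5982 -0.0216] size 0.2925415489441236 0.1972065303853817 yaw -12.304467885236969 -11.783781622122548
vb1 [0.5434 0.0405] size 0.05630063310840774 0.03599692631673778 yaw -10.42730854287985 -9.858502160560342
vb2 [ 0.5204 -0.066 ] size 0.056612744801530425 0.03587843535852708 yaw -11.294984941964023 -10.382534101205701
nest [ 0.5319 -0.0128] 0.10897233733896874 -12.186200670259222
carrier T [ 0.5195 -0.3114] size 0.17884142819824922 0.14821179475022506 yaw 12.190055264485771 12.631014087139436
carrier S [ 0.5234 -0.3088] size 0.17583803918829086 0.15252846707813467 yaw 13.429940231971687 12.419561004958963
shaft T [ 0.5671 -0.3114] 0.19207789812293435 12.07974219406884 grooves [ 0.5659 -0.3105] 0.037217512846381286
shaft S [ 0.5704 -0.3102] 0.19690864428440466 13.165737902516202 grooves [ 0.571  -0.3131] 0.035681136033791756
needle [0.6411 0.0285 0.1685] [np.float64(0.0027851104285613144), np.float64(0.002785110428561594)]
top [244.0192 220.1856] 0.58
top [226.4064 183.0144] 0.57
side [234.0864 206.208 ] 0.5
loupe T x 0.3890010418032097 0.5917154009292293 y 0.3191566038480999 0.39966356050081653
handle [0.4439 0.3612] -1.3412969541056736
ring c [0.5519 0.3594] [0.0796 0.0805]
```

Request:
apply_moves --moves '[[[0,0,0],7.15],[[0,0,0],7.15],[[0,0,0],7.15],[[0,0,0],7.15],[[0,0,0],7.15]]' --hand 0.087

```text
time_s: 2.52
tcp_pos: [0.2165, 0.5863, 0.2225]
ee_rot: [[0.554, -0.833, 0.0], [-0.833, -0.554, -0.0], [0.0, -0.0, -1.0]]
wrist_force: [-0.3, -0.5, -0.0]
gripper_width: 0.995
gripper_force: 0.0
```

Request:
apply_moves --moves '[[[0,0,0],7.15],[[0,0,0],7.15],[[0,0,0],7.15],[[0.02,-0.003,0],0],[[0.038,-0.006,0],0]]'

```text
time_s: 2.93
tcp_pos: [0.2372, 0.5336, 0.2216]
ee_rot: [[0.22, -0.976, 0.0], [-0.976, -0.22, 0.001], [-0.0, -0.0, -1.0]]
wrist_force: [1.1, 0.2, 0.5]
gripper_width: 1.001
gripper_force: 0.0
```

Request:
apply_moves --moves '[[[0.038,-0.006,0],0],[[0.038,-0.006,0],0],[[0.038,-0.006,0],0],[[0.038,-0.006,0],0],[[0.038,-0.006,0],0]]'

```text
time_s: 3.35
tcp_pos: [0.3087, 0.3509, 0.2228]
ee_rot: [[0.218, -0.976, 0.0], [-0.976, -0.218, 0.0], [-0.0, -0.0, -1.0]]
wrist_force: [-0.1, 0.0, 0.0]
gripper_width: 0.999
gripper_force: 0.0
```

Request:
apply_moves --moves '[[[0.038,-0.006,0],0],[[0.038,-0.006,0],0],[[0.038,-0.006,0],0],[[0.038,-0.006,0],0],[[0.038,-0.006,0],0]]'

```text
time_s: 3.77
tcp_pos: [0.3791, 0.1719, 0.223]
ee_rot: [[0.218, -0.976, 0.001], [-0.976, -0.218, 0.001], [-0.001, -0.001, -1.0]]
wrist_force: [1.1, 0.3, 0.2]
gripper_width: 1.003
gripper_force: 0.0
```

Request:
apply_moves --moves '[[[0.038,-0.006,0],0],[[0.038,-0.006,0],0],[[0.038,-0.006,0],0],[[0.038,-0.006,0],0],[[0.038,-0.006,0],0]]'

```text
time_s: 4.18
tcp_pos: [0.4498, -0.0072, 0.2231]
ee_rot: [[0.217, -0.976, 0.001], [-0.976, -0.217, 0.0], [-0.0, -0.001, -1.0]]
wrist_force: [0.7, 1.0, -0.1]
gripper_width: 1.001
gripper_force: 0.0
```

Request:
apply_moves --moves '[[[0.038,-0.006,0],0],[[0.038,-0.006,0],0],[[0.038,-0.006,0],0],[[0.038,-0.006,0],0],[[0.038,-0.006,0],0]]'

```text
time_s: 4.6
tcp_pos: [0.5203, -0.1863, 0.2228]
ee_rot: [[0.217, -0.976, 0.001], [-0.976, -0.217, -0.0], [0.0, -0.0, -1.0]]
wrist_force: [1.9, -0.1, 0.9]
gripper_width: 0.998
gripper_force: 0.0
```

Request:
apply_moves --moves '[[[0.038,-0.006,0.03],0],[[0.038,-0.006,0.03],0],[[0.02,-0.003,0],0],[[0,0,0],0],[[0,0,0],0]]'

```text
time_s: 5.02
tcp_pos: [0.5511, -0.2653, 0.1705]
ee_rot: [[0.215, -0.977, -0.001], [-0.977, -0.215, 0.0], [-0.0, 0.001, -1.0]]
wrist_force: [0.1, 0.9, 0.6]
gripper_width: 1.0
gripper_force: 0.0
```

Request:
apply_moves --moves '[[[0.025,-0.0036,0.02],0],[[0.0234,-0.0036,0.03],0],[[0,0,0.02],0],[[0,0,0],0],[[0,0,0],0]]'

```text
time_s: 5.43
tcp_pos: [0.5684, -0.3091, 0.1013]
ee_rot: [[0.218, -0.976, -0.002], [-0.976, -0.218, 0.0], [-0.001, 0.002, -1.0]]
wrist_force: [0.6, -0.6, 0.7]
gripper_width: 0.998
gripper_force: 0.0
```

Run:
```python
from h import *
T=imaging.capture("top");D=imaging.capture("side")
a=cv2.resize(T["frame"][165:275,295:395],None,fx=4,fy=4,interpolation=2);b=cv2.resize(D["frame"][95:205,250:350],None,fx=4,fy=4,interpolation=2)
cv2.imwrite("pics/c2.png",np.hstack([a,b])); s=r.sense();print(s["tcp_pos"],proj(T,s["tcp_pos"]),proj(D,s["tcp_pos"]))
```

```text
[ 0.56998281 -0.30943513  0.10383504] [343.130893   205.57006445] [288.5863194  147.50551608]
```

View pics/c2.png

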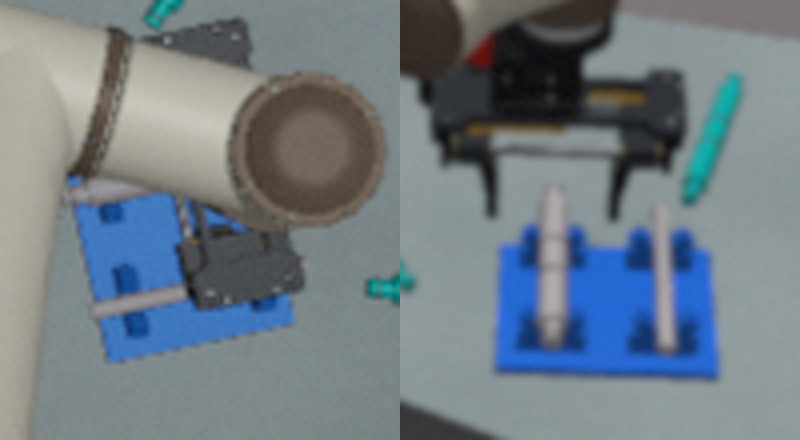

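The side crop shows the fingers straddling the shaft symmetrically: finger midpoint at column 552, shaft at 553. I descend and grip.

Request:
apply_moves --moves '[[[0.001,0,0.02],0],[[0,0,0.02],0],[[0,0,0.02],0],[[0,0,0.0138],0],[[0,0,0],0]]'

```text
time_s: 5.95
tcp_pos: [0.5682, -0.3097, 0.0268]
ee_rot: [[0.218, -0.976, -0.002], [-0.976, -0.218, 0.001], [-0.001, 0.002, -1.0]]
wrist_force: [-0.3, -0.2, 0.1]
gripper_width: 0.998
gripper_force: 0.0
```

Request:
apply_moves --moves '[[[0,0,0],0],[[0,0,0],0],[[0,0,0],0],[[0,0,0],0],[[0,0,0],0]]' --hand 0.0

```text
time_s: 6.37
tcp_pos: [0.5696, -0.3111, 0.0287]
ee_rot: [[0.217, -0.976, 0.002], [-0.976, -0.217, -0.001], [0.001, -0.002, -1.0]]
wrist_force: [-0.1, 0.1, -0.8]
gripper_width: 0.704
gripper_force: 0.0
```

Request:
apply_moves --moves '[[[0,0,0],0],[[0,0,0],0],[[0,0,0],0],[[0,0,0],0]]'

```text
time_s: 6.7
tcp_pos: [0.5689, -0.311, 0.0275]
ee_rot: [[0.217, -0.976, -0.0], [-0.976, -0.217, -0.0], [-0.0, 0.0, -1.0]]
wrist_force: [-0.4, 0.2, 0.0]
gripper_width: 0.4
gripper_force: 0.0
```

Run:
```python
from h import *
D=imaging.capture("side")
cv2.imwrite("pics/c3.png",cv2.resize(D["frame"][120:200,255:335],None,fx=7,fy=7,interpolation=2)); s=r.sense();print(s["tcp_pos"],s["ee_rot"],s["wrist_force"],s["gripper_width"],s["gripper_force"])
```

```text
[ 0.56892618 -0.31095223  0.02743619] [[ 2.16867630e-01 -9.76201004e-01 -1.76149213e-04]
 [-9.76201017e-01 -2.16867640e-01  3.89150740e-05]
 [-7.61899984e-05  1.63517621e-04 -9.99999984e-01]] [ 0.38706849  0.14264055 -0.25333161] 0.35632724161983736 0.0
```

View pics/c3.png

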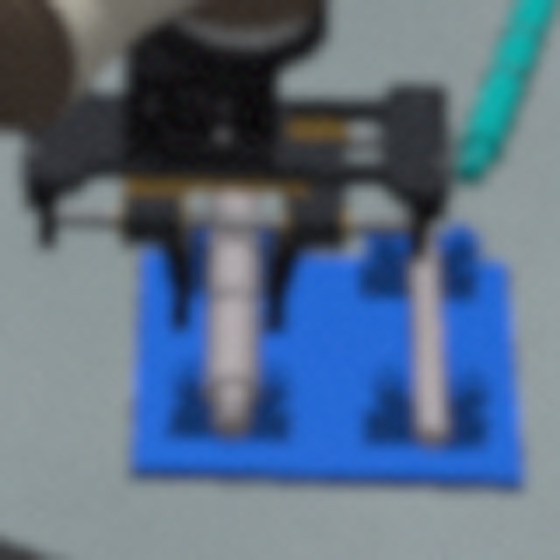

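Fingers are still closing and centred on the shaft, with the front groove just in front of them at about (232,290) in the crop. I raise 2 mm and finish the close.

Request:
apply_moves --moves '[[[0,0,-0.002],0],[[0,0,0],0],[[0,0,0],0],[[0,0,0],0],[[0,0,0],0]]'

```text
time_s: 7.17
tcp_pos: [0.5675, -0.3109, 0.029]
ee_rot: [[0.216, -0.976, -0.003], [-0.976, -0.216, 0.001], [-0.001, 0.003, -1.0]]
wrist_force: [-4.5, -1.9, -0.1]
gripper_width: 0.262
gripper_force: 30.0
```

Run:
```python
from h import *
D=imaging.capture("side")
cv2.imwrite("pics/c4.png",cv2.resize(D["frame"][130:190,265:315],None,fx=9,fy=9,interpolation=2)); s=r.sense();print(s["tcp_pos"],s["wrist_force"],s["gripper_width"],s["gripper_force"])
tc=s["tcp_pos"]+[0,0,.019]; y=-s["ee_rot"][:,0]
for d in(-.018,0,.018): print((proj(D,tc+y*d+[0,0,.012])-[265,130]+.5)*9)
```

```text
[ 0.56754802 -0.31091818  0.02902158] [-5.30135922 -1.51732881 -1.50008154] 0.2654093013312306 30.00882502645254
[220.28595775 220.93995315]
[219.61127017 253.67834134]
[218.92430205 287.01262755]
```

View pics/c4.png

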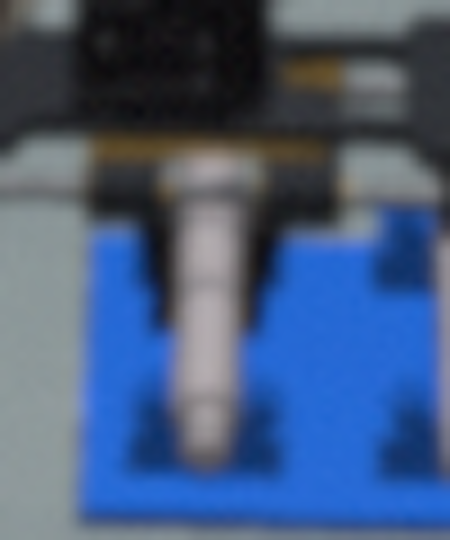

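Gripped: 23 mm opening at 30 N, the near groove at (205,285) against a predicted row of 287, so it is centred to about 1 mm. I lift, turn and carry.

Request:
apply_moves --moves '[[[0,0,-0.01],0],[[0,0,-0.025],0],[[0,0,-0.025],0],[[0,0,-0.025],0],[[0,0,-0.025],0]]'

```text
time_s: 7.63
tcp_pos: [0.5698, -0.3102, 0.1403]
ee_rot: [[0.217, -0.976, 0.002], [-0.976, -0.217, 0.001], [-0.0, -0.002, -1.0]]
wrist_force: [0.1, -0.0, -6.3]
gripper_width: 0.261
gripper_force: 30.0
```

Request:
apply_moves --moves '[[[0,0,0],4.1],[[0,0,0],4.1],[[0,0,0],4.1],[[0,0,0],4.1],[[0,0,0],4.1]]'

```text
time_s: 8.05
tcp_pos: [0.5698, -0.3101, 0.1391]
ee_rot: [[-0.142, -0.99, 0.002], [-0.99, 0.142, 0.001], [-0.001, -0.002, -1.0]]
wrist_force: [-0.2, 0.1, -5.7]
gripper_width: 0.261
gripper_force: 30.0
```

Request:
apply_moves --moves '[[[0,0,0],4.1],[[0,0,0],0],[[-0.015,0.005,0],0],[[-0.03,0.01,0],0],[[-0.03,0.01,0],0]]'

```text
time_s: 8.47
tcp_pos: [0.5602, -0.2315, 0.139]
ee_rot: [[-0.21, -0.978, 0.001], [-0.978, 0.21, 0.001], [-0.001, -0.001, -1.0]]
wrist_force: [0.8, 0.9, -5.8]
gripper_width: 0.262
gripper_force: 30.0
```

Request:
apply_moves --moves '[[[-0.03,0.01,0],0],[[-0.03,0.01,0],0],[[-0.03,0.01,0],0],[[-0.03,0.01,0],0],[[-0.03,0.01,0],0]]'

```text
time_s: 8.88
tcp_pos: [0.5425, -0.0729, 0.1397]
ee_rot: [[-0.207, -0.978, 0.002], [-0.978, 0.207, 0.001], [-0.001, -0.001, -1.0]]
wrist_force: [0.6, 0.4, -6.0]
gripper_width: 0.262
gripper_force: 30.0
```

Request:
apply_moves --moves '[[[-0.03,0.01,0],0],[[-0.015,0.005,0],0],[[0,0,0],0],[[0,0,0],0],[[0,0,0],0]]'

```text
time_s: 9.3
tcp_pos: [0.5375, -0.0278, 0.1397]
ee_rot: [[-0.208, -0.978, 0.001], [-0.978, 0.208, 0.0], [-0.0, -0.001, -1.0]]
wrist_force: [0.2, 0.2, -6.7]
gripper_width: 0.267
gripper_force: 30.0
```

Run:
```python
from h import *
D=imaging.capture("side");T=imaging.capture("top")
cv2.imwrite("pics/c5.png",np.hstack([cv2.resize(D["frame"][170:270,215:325],(550,500),interpolation=2),cv2.resize(T["frame"][150:250,205:255],(250,500),interpolation=2)])); s=r.sense();print(s["tcp_pos"],s["ee_rot"],s["wrist_force"],s["gripper_width"])
```

```text
[ 0.53749107 -0.0286274   0.13950615] [[-2.09622934e-01 -9.77782276e-01  2.16876232e-04]
 [-9.77782286e-01  2.09622964e-01  1.23023723e-04]
 [-1.65752654e-04 -1.86269144e-04 -9.99999969e-01]] [ 0.3543798   0.44506989 -5.48980831] 0.26663589910916835
```

View pics/c5.png

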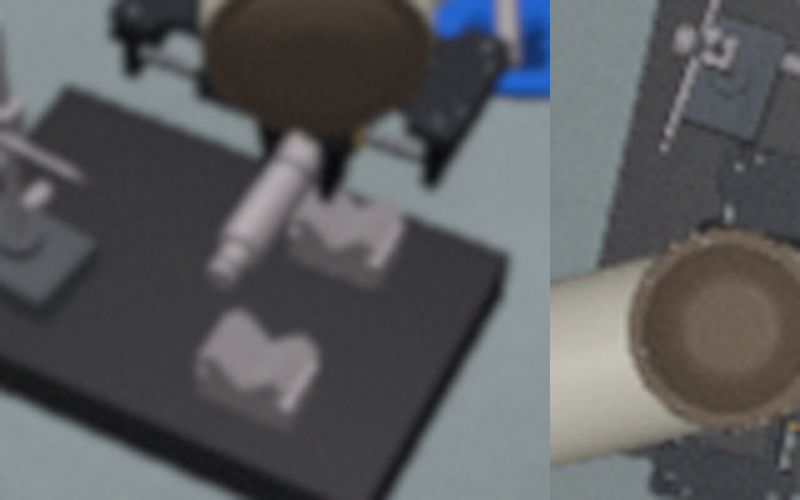

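The shaft is held level above the blocks, its near end at (222,270) in the crop. I shift the rest of the way and lower.

Request:
apply_moves --moves '[[[-0.0087,0.004,0.01],0],[[-0.0086,0.0039,0.02],0],[[0,0,0.02],0],[[0,0,0.018],0],[[0,0,0],0]]'

```text
time_s: 9.82
tcp_pos: [0.5304, -0.0108, 0.0679]
ee_rot: [[-0.211, -0.977, -0.008], [-0.977, 0.211, -0.001], [0.003, 0.008, -1.0]]
wrist_force: [-1.5, -1.1, -7.4]
gripper_width: 0.264
gripper_force: 30.0
```

Request:
apply_moves --moves '[[[0,0,0.004],0],[[0,0,0.004],0],[[0,0,0.002],0],[[0,0,0],0],[[0,0,0],0]]'

```text
time_s: 10.23
tcp_pos: [0.5338, -0.0096, 0.0622]
ee_rot: [[-0.209, -0.978, 0.001], [-0.978, 0.209, 0.0], [-0.001, -0.001, -1.0]]
wrist_force: [-0.0, -0.6, -5.6]
gripper_width: 0.261
gripper_force: 30.0
```

Request:
apply_moves --moves '[[[0,0,0.001],0],[[0,0,0.001],0],[[0,0,0.001],0],[[0,0,0],0],[[0,0,0],0]]'

```text
time_s: 10.65
tcp_pos: [0.5336, -0.0094, 0.0587]
ee_rot: [[-0.209, -0.978, 0.001], [-0.978, 0.209, 0.0], [-0.0, -0.001, -1.0]]
wrist_force: [0.3, -0.2, -5.7]
gripper_width: 0.266
gripper_force: 30.0
```

```bash
cat > chk.py <<'E'
from h import *
import sys
D=imaging.capture("side");T=imaging.capture("top");s=r.sense();print(s["tcp_pos"],s["wrist_force"],s["gripper_width"])
for p in(T,D):
    for o in models.place_of(p,"shaft"): print(o["confidence"],atz(p,np.array(o["at"])*[512,384],.079))
E
python3 chk.py
```

```text
[ 0.53362523 -0.00944796  0.05871098] [ 1.16115073 -0.15678735 -5.21943563] 0.2661579565948883
0.8 [ 0.74338361 -0.3278417   0.079     ]
0.65 [ 0.47790669 -0.5297612   0.079     ]
0.62 [0.46910636 0.34778863 0.079     ]
0.48 [ 0.53544236 -0.00889447  0.079     ]
0.64 [ 0.53670281 -0.01488705  0.079     ]
0.6 [ 0.72426652 -0.25518128  0.079     ]
0.53 [ 0.46340377 -0.45378887  0.079     ]
```

Request:
apply_moves --moves '[[[0,0,0.001],0],[[0,0,0],0],[[0,0,0],0]]'

```text
time_s: 11.1
tcp_pos: [0.5337, -0.0094, 0.0586]
ee_rot: [[-0.209, -0.978, 0.001], [-0.978, 0.209, -0.0], [-0.0, -0.001, -1.0]]
wrist_force: [-3.2, 1.0, 4.9]
gripper_width: 0.262
gripper_force: 30.0
```

Request:
apply_moves --moves '[[[0,0,0.001],0],[[0,0,0],0],[[0,0,0],0]]'

```text
time_s: 11.35
tcp_pos: [0.5337, -0.0094, 0.0585]
ee_rot: [[-0.208, -0.978, 0.001], [-0.978, 0.208, -0.0], [-0.0, -0.001, -1.0]]
wrist_force: [-5.6, 1.7, 11.3]
gripper_width: 0.264
gripper_force: 30.0
```

Seated: the force swung to +11 N up at the expected height. I release and back off.

Request:
apply_moves --moves '[[[0,0,-0.001],0],[[0,0,0],0],[[0,0,0],0],[[0,0,0],0],[[0,0,0],0]]' --hand 0.06

```text
time_s: 11.77
tcp_pos: [0.5335, -0.0095, 0.0573]
ee_rot: [[-0.209, -0.978, 0.0], [-0.978, 0.209, -0.0], [0.0, -0.0, -1.0]]
wrist_force: [-0.4, -0.5, 0.2]
gripper_width: 0.56
gripper_force: 0.0
```

Request:
apply_moves --moves '[[[0,0,0],0],[[0,0,0],0],[[0,0,-0.01],0],[[0,0,-0.02],0],[[0,0,-0.03],0]]'

```text
time_s: 12.18
tcp_pos: [0.5315, -0.0099, 0.1164]
ee_rot: [[-0.209, -0.978, -0.006], [-0.978, 0.209, -0.001], [0.002, 0.005, -1.0]]
wrist_force: [0.7, 0.2, -0.2]
gripper_width: 0.689
gripper_force: 0.0
```

Request:
apply_moves --moves '[[[0,0,-0.04],0],[[0,0.02,-0.03],0],[[0,0.035,0],0],[[0,0.035,0],0],[[0,0.035,0],0]]'

```text
time_s: 12.6
tcp_pos: [0.41, 0.0167, 0.1885]
ee_rot: [[-0.21, -0.978, 0.002], [-0.978, 0.21, 0.001], [-0.001, -0.001, -1.0]]
wrist_force: [-0.4, 0.8, 0.5]
gripper_width: 0.689
gripper_force: 0.0
```

Request:
apply_moves --moves '[[[-0.035,0,0],0],[[-0.04,0,0],0],[[-0.04,0,0],0],[[-0.04,0,0],0],[[-0.04,0,0],0]]'

```text
time_s: 13.02
tcp_pos: [0.4519, 0.2092, 0.1887]
ee_rot: [[-0.209, -0.978, 0.001], [-0.978, 0.209, 0.001], [-0.001, -0.001, -1.0]]
wrist_force: [0.8, -1.2, 0.3]
gripper_width: 0.688
gripper_force: 0.0
```

```bash
python3 chk.py
python3 - <<'E'
from h import *
D=imaging.capture("side");T=imaging.capture("top")
cv2.imwrite("pics/c6.png",np.hstack([cv2.resize(D["frame"][170:270,205:305],(400,400),interpolation=2),cv2.resize(T["frame"][170:270,195:295],(400,400),interpolation=2)]))
E
```

```text
[0.45352627 0.21215719 0.18828488] [-0.33402671  0.41171746  0.40862887] 0.6899409076172655
0.9 [ 0.47759124 -0.5327956   0.079     ]
0.82 [ 0.75713998 -0.33099295  0.079     ]
0.71 [ 0.53579456 -0.0095096   0.079     ]
0.73 [ 0.73334145 -0.28187493  0.079     ]
```

View pics/c6.png

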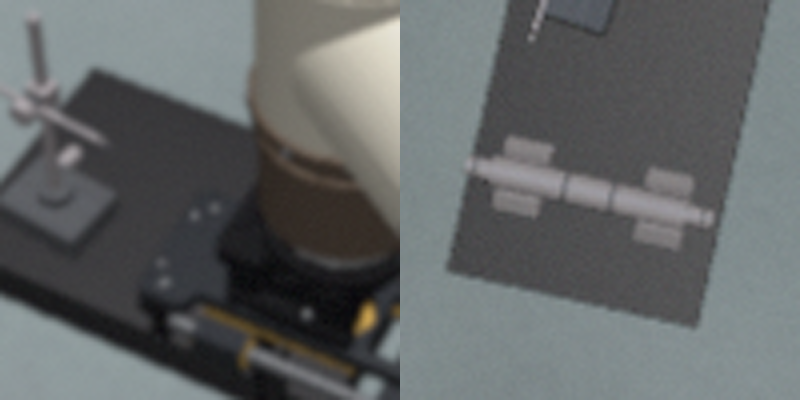

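The top crop shows the shaft in both Vs, ends at (467,165) and (716,218), about 0 to 4 mm off in the +y direction. I measure the end-to-end centring with intensity profiles.

```bash
cat > cen.py <<'E'
from h import *
np.set_printoptions(precision=4,suppress=True)
T=imaging.capture("top");g=cv2.GaussianBlur(T["frame"],(0,0),.4).astype(float).mean(2).astype(np.float32)
a=np.radians(-12.1);ux=np.array([np.cos(a),np.sin(a)]);uy=np.array([-np.sin(a),np.cos(a)]);n=np.array([.5325,-.012])
t=np.arange(-.13,.13,.0005)
def prof(offs,z):
    P=[]
    for o in offs:
        uv=np.array([proj(T,[*(n+ux*o+uy*k),z]) for k in t],np.float32); P.append(cv2.remap(g,uv[:,:1],uv[:,1:],1)[:,0])
    return np.mean(P,0)
def edges(p):
    lo,hi=np.percentile(p,15),np.percentile(p,90);m=(lo+hi)/2;i=np.nonzero(np.diff(np.sign(p-m)))[0]
    return t[i]+.0005*(m-p[i])/(p[i+1]-p[i])
for o in([-.024,-.021,-.018],[.018,.021,.024]): e=edges(prof(o,.08));print("block",e,e.mean())
p=prof([-.003,0,.003],.079);e=edges(p);print("shaft",e,(e[0]+e[-1])/2)
w=[(t[i],p[i]) for i in range(1,len(t)-1) if abs(t[i])<.04 and p[i]<p[i-1] and p[i]<=p[i+1]];print("minima",np.array(w))
q=[prof([o],.08)[np.abs(t)<.03].mean() for o in np.arange(-.03,.03,.002)];print(np.round(q))
q=prof([-.0265,-.0255],.08)
E
python3 cen.py
```

```text
block [-0.0993 -0.0719 -0.0375  0.0381  0.0717  0.0959] -0.0004940417925341037
block [-0.0989 -0.0723 -0.0373  0.0371  0.0721  0.0958] -0.0005858437163307936
shaft [-0.0806 -0.018  -0.0107  0.0182  0.0255  0.0866  0.0961  0.0971] 0.008265554095676753
minima [[ -0.0385 150.5635]
 [ -0.032  150.4986]
 [ -0.0255 151.6014]
 [ -0.023  151.5599]
 [ -0.0135 127.2936]
 [ -0.003  151.9117]
 [  0.     152.5654]
 [  0.003  152.0665]
 [  0.0045 152.0273]
 [  0.0095 152.286 ]
 [  0.011  152.2904]
 [  0.013  152.1602]
 [  0.022  128.8773]
 [  0.0325 152.9139]
 [  0.039  153.1748]]
[ 79.  79.  80.  80.  80.  80.  80.  79.  80.  92. 108. 123. 134. 142.
 148. 150. 148. 143. 135. 123. 105.  90.  82.  80.  80.  81.  81.  81.
  81.  81.]
```

The block centre is at 0.0 mm and the grooves are centred at +4.0 mm, or +3.4 mm after parallax. I regrip and slide it back about 3.5 mm.

Request:
apply_moves --moves '[[[0.035,0,0],0],[[0.04,0,0],0],[[0.04,0,0],0],[[0.04,0,0],0],[[0.035,0,0],0]]' --hand 0.06

```text
time_s: 13.78
tcp_pos: [0.4104, 0.0186, 0.1879]
ee_rot: [[-0.21, -0.978, 0.0], [-0.978, 0.21, 0.0], [-0.0, -0.0, -1.0]]
wrist_force: [0.9, -0.1, -0.4]
gripper_width: 0.695
gripper_force: 0.0
```

Request:
apply_moves --moves '[[[0.01,-0.02,0],0],[[0,-0.035,0],0],[[0,-0.035,0],0],[[0,-0.0347,0],0],[[0,0,0],0]]'

```text
time_s: 14.2
tcp_pos: [0.5367, -0.0165, 0.1872]
ee_rot: [[-0.212, -0.977, 0.003], [-0.977, 0.212, -0.001], [0.0, -0.003, -1.0]]
wrist_force: [0.2, 0.2, 0.2]
gripper_width: 0.687
gripper_force: 0.0
```

Request:
apply_moves --moves '[[[0,0,0.03],0],[[0,0,0.03],0],[[0,0,0.02],0],[[0,0,0],0],[[0,0,0],0]]'

```text
time_s: 14.62
tcp_pos: [0.5311, -0.0153, 0.1074]
ee_rot: [[-0.21, -0.978, -0.002], [-0.978, 0.21, -0.001], [0.001, 0.002, -1.0]]
wrist_force: [0.4, -0.4, 1.0]
gripper_width: 0.693
gripper_force: 0.0
```

Request:
apply_moves --moves '[[[-0.004,-0.001,0.015],0],[[0,0,0.02],0],[[0,0,0.0135],0],[[0,0,0],0],[[0,0,0],0]]' --hand 0.045

```text
time_s: 15.03
tcp_pos: [0.5346, -0.0107, 0.0606]
ee_rot: [[-0.209, -0.978, 0.002], [-0.978, 0.209, 0.0], [-0.0, -0.002, -1.0]]
wrist_force: [0.1, 0.3, 0.5]
gripper_width: 0.53
gripper_force: 0.0
```

Request:
apply_moves --moves '[[[0,0,0],0],[[0,0,0],0],[[0,0,0],0],[[0,0,0],0],[[0,0,0],0]]' --hand 0.0

```text
time_s: 15.45
tcp_pos: [0.5334, -0.0105, 0.0597]
ee_rot: [[-0.209, -0.978, -0.0], [-0.978, 0.209, 0.0], [-0.0, 0.001, -1.0]]
wrist_force: [-1.3, 2.2, 4.9]
gripper_width: 0.268
gripper_force: 30.0
```

Request:
apply_moves --moves '[[[0,0,0],0],[[0,0,0],0],[[0,0,0],0]]'

```text
time_s: 15.7
tcp_pos: [0.5334, -0.0105, 0.0597]
ee_rot: [[-0.209, -0.978, -0.001], [-0.978, 0.209, -0.0], [0.0, 0.001, -1.0]]
wrist_force: [-3.3, 3.1, 5.5]
gripper_width: 0.268
gripper_force: 30.0
```

Request:
apply_moves --moves '[[[0,0,-0.003],0],[[0,0,-0.003],0],[[0.0017,0,0],0],[[0.0018,0,0],0],[[0,0,0],0]]'

```text
time_s: 16.12
tcp_pos: [0.5323, -0.0145, 0.0643]
ee_rot: [[-0.21, -0.978, -0.002], [-0.978, 0.21, -0.0], [0.001, 0.002, -1.0]]
wrist_force: [0.5, 0.6, -5.7]
gripper_width: 0.267
gripper_force: 29.9
```

Request:
apply_moves --moves '[[[0,0,0.002],0],[[0,0,0.002],0],[[0,0,0.002],0],[[0,0,0],0],[[0,0,0],0]]'

```text
time_s: 16.53
tcp_pos: [0.5329, -0.0142, 0.0599]
ee_rot: [[-0.209, -0.978, -0.0], [-0.978, 0.209, -0.0], [0.001, 0.0, -1.0]]
wrist_force: [-4.7, 0.7, 4.8]
gripper_width: 0.262
gripper_force: 30.0
```

Request:
apply_moves --moves '[[[0,0,-0.0005],0],[[0,0,0],0],[[0,0,0],0],[[0,0,0],0],[[0,0,0],0]]' --hand 0.06

```text
time_s: 16.95
tcp_pos: [0.5336, -0.014, 0.0596]
ee_rot: [[-0.209, -0.978, 0.001], [-0.978, 0.209, 0.0], [-0.0, -0.001, -1.0]]
wrist_force: [-0.7, -0.9, -0.6]
gripper_width: 0.557
gripper_force: 0.0
```

Request:
apply_moves --moves '[[[0,0,0],0],[[0,0,0],0],[[0,0,-0.01],0],[[0,0,-0.02],0],[[0,0,-0.03],0]]'

```text
time_s: 17.37
tcp_pos: [0.5313, -0.0144, 0.1185]
ee_rot: [[-0.21, -0.978, -0.006], [-0.978, 0.21, -0.001], [0.002, 0.005, -1.0]]
wrist_force: [0.5, 0.3, 0.1]
gripper_width: 0.689
gripper_force: 0.0
```

Request:
apply_moves --moves '[[[0,0,-0.04],0],[[0,0.02,-0.03],0],[[0,0.035,0],0],[[0,0.035,0],0],[[0,0.035,0],0]]'

```text
time_s: 17.78
tcp_pos: [0.4098, 0.0122, 0.1905]
ee_rot: [[-0.21, -0.978, 0.002], [-0.978, 0.21, 0.001], [-0.001, -0.002, -1.0]]
wrist_force: [0.2, 1.0, -0.8]
gripper_width: 0.692
gripper_force: 0.0
```

Request:
apply_moves --moves '[[[-0.035,0,0],0],[[-0.04,0,0],0],[[-0.04,0,0],0],[[-0.04,0,0],0],[[-0.04,0,0],0]]'

```text
time_s: 18.2
tcp_pos: [0.4516, 0.2047, 0.1908]
ee_rot: [[-0.209, -0.978, 0.002], [-0.978, 0.209, 0.001], [-0.001, -0.001, -1.0]]
wrist_force: [1.7, -0.7, -0.2]
gripper_width: 0.69
gripper_force: 0.0
```

```bash
python3 cen.py
python3 - <<'E'
from h import *
s=r.sense();print(s["tcp_pos"],s["joints"])
E
```

```text
block [-0.0992 -0.072  -0.0376  0.0383  0.0716  0.0959] -0.000498760786722304
block [-0.0989 -0.0723 -0.0373  0.0371  0.0721  0.0957] -0.0005805999361035707
shaft [-0.0846 -0.0784 -0.0744 -0.0222 -0.0144  0.0144  0.0215  0.0837] -0.0004242353323496706
minima [[ -0.0395 150.2809]
 [ -0.0385 150.3018]
 [ -0.0345 151.2426]
 [ -0.032  151.0105]
 [ -0.0185 125.8603]
 [ -0.008  152.9377]
 [ -0.006  152.8278]
 [ -0.0035 153.4922]
 [  0.003  152.0287]
 [  0.018  125.7743]
 [  0.026  153.4434]
 [  0.029  152.8695]
 [  0.0305 152.7964]]
[ 78.  79.  79.  79.  80.  80.  80.  79.  80.  91. 108. 122. 133. 142.
 148. 150. 149. 143. 135. 124. 106.  90.  82.  80.  80.  80.  80.  81.
  81.  81.]
[0.45473688 0.21066699 0.19077089] [ 43.49068752  11.35770999 -19.66477355   0.07244897 -58.5897449
 -55.33460867]
```

The shaft is now centred, with grooves at −18.3 and +18.0 mm. Next is the magnifier.

Request:
apply_moves --moves '[[[0,0,0],7.16],[[0,0,0],7.16],[[0,0,0],7.16],[[0,0,0],7.16],[[0,0,0],7.16]]'

```text
time_s: 18.67
tcp_pos: [0.4516, 0.2028, 0.1902]
ee_rot: [[-0.746, -0.666, 0.001], [-0.666, 0.746, 0.0], [-0.001, -0.0, -1.0]]
wrist_force: [0.3, -0.1, -0.1]
gripper_width: 0.686
gripper_force: 0.0
```

Request:
apply_moves --moves '[[[0,0,0],7.16],[[0,0,0],7.16],[[0,0,0],7.16],[[0,0,0],7.16],[[0,0,0],7.16]]'

```text
time_s: 19.08
tcp_pos: [0.4517, 0.2027, 0.1903]
ee_rot: [[-0.995, -0.104, 0.001], [-0.104, 0.995, 0.0], [-0.001, 0.0, -1.0]]
wrist_force: [-0.1, 0.5, 0.3]
gripper_width: 0.692
gripper_force: 0.0
```

Request:
apply_moves --moves '[[[0,0,0],7.16],[[-0.003,0.038,0],0],[[-0.003,0.038,0.02],0],[[-0.003,0.038,0.03],0],[[-0.002,0.038,0.03],0]]' --hand 0.05

```text
time_s: 19.5
tcp_pos: [0.4645, 0.3447, 0.1195]
ee_rot: [[-1.0, 0.015, 0.003], [0.015, 1.0, 0.003], [-0.002, 0.003, -1.0]]
wrist_force: [0.6, -0.1, 0.1]
gripper_width: 0.579
gripper_force: 0.0
```

Request:
apply_moves --moves '[[[0,0,0],0],[[0,0,0],0],[[0,0,0],0],[[0,0,0],0]]'

```text
time_s: 19.83
tcp_pos: [0.4643, 0.3424, 0.1201]
ee_rot: [[-1.0, 0.015, 0.002], [0.015, 1.0, 0.002], [-0.002, 0.002, -1.0]]
wrist_force: [0.0, 0.0, 0.5]
gripper_width: 0.573
gripper_force: 0.0
```

Run:
```python
from h import *
np.set_printoptions(precision=4,suppress=True)
s=r.sense();print(s["tcp_pos"],s["joints"],s["ee_rot"])
D=imaging.capture("side");T=imaging.capture("top")
f=D["frame"][285:384,200:320].copy()
for X in([*s["tcp_pos"][:2],.014],):
    print(proj(D,X)-[200,285])
tt=T["frame"][185:270,95:160]
cv2.imwrite("pics/c7.png",np.hstack([cv2.resize(f,(480,396),interpolation=2),cv2.resize(tt,(303,396),interpolation=2)]))
for p in(T,D):
  for n in("loupe","grip"):
    for o in models.place_of(p,n): print(n,o["confidence"],atz(p,np.array(o["at"])*[512,384],.007))
```

```text
[0.4643 0.3424 0.1201] [  52.4965   22.68    -14.5666    0.0216  -52.6285 -143.3663] [[-0.9999  0.015   0.0016]
 [ 0.015   0.9999  0.0015]
 [-0.0015  0.0016 -1.    ]]
[66.1522 80.9975]
loupe 0.77 [0.5502 0.3511 0.007 ]
grip 0.56 [0.4638 0.3765 0.007 ]
loupe 0.6 [0.5623 0.3586 0.007 ]
grip 0.84 [0.4745 0.3563 0.007 ]
```

View pics/c7.png

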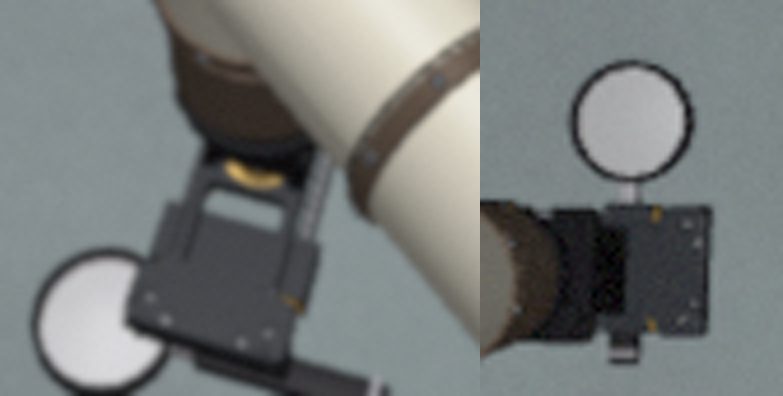

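The lens is free at left, at T pixel (127.6,211). The gripper straddles over the handle, offset a little to −y. I refine the loupe pose from the first, unobstructed frames.

Run:
```python
from h import *
from scipy.optimize import least_squares
np.set_printoptions(precision=4,suppress=True)
for n,(x0,y0,x1,y1) in(("top",(105,190,150,270)),("side",(200,335,302,384))):
    p=imaging.capture(n);g=cv2.imread(f"pics/{n}0.png",0)
    ys,xs=np.nonzero(g[y0:y1,x0:x1]<75);W=np.array([atz(p,(x+x0,y+y0),.012)[:2] for x,y in zip(xs,ys)])
    ring=W[(W[:,0]>.505)&(W[:,0]<.62)];k=least_squares(lambda q:np.hypot(ring[:,0]-q[0],ring[:,1]-q[1])-.039,[.553,.36],loss="soft_l1",f_scale=.003).x
    h=W[(W[:,0]<.49)&(abs(W[:,1]-.362)<.03)];u=np.linalg.svd(h-h.mean(0),full_matrices=False)[2][0]
    d=k-h.mean(0);print(n,"ring",k,len(ring),"handle mean",h.mean(0),"x range",h[:,0].min(),h[:,0].max(),"yaw lens-handle",np.degrees(np.arctan2(d[1],d[0])),"svd",np.degrees(np.arctan(u[1]/u[0])),"grip",k-.085*d/np.linalg.norm(d))
```

```text
top ring [0.5515 0.3612] 103 handle mean [0.4423 0.3618] x range 0.38879929702175414 0.48996503989940016 yaw lens-handle -0.33369606196441565 svd -0.6346628664653619 grip [0.4665 0.3617]
side ring [0.5539 0.3648] 115 handle mean [0.4502 0.3646] x range 0.39116882985826923 0.48969028445590146 yaw lens-handle 0.11770713191364586 svd 3.276420692079844 grip [0.4689 0.3647]
```

Request:
apply_moves --moves '[[[-0.0031,0.0206,0.01],-0.5],[[0,0,0.03],0],[[0,0,0.03],0],[[0,0,0.02],0],[[0,0,0],0]]'

```text
time_s: 20.65
tcp_pos: [0.4649, 0.3606, 0.024]
ee_rot: [[-1.0, 0.007, -0.006], [0.007, 1.0, -0.007], [0.006, -0.007, -1.0]]
wrist_force: [-0.5, -0.4, -0.8]
gripper_width: 0.574
gripper_force: 0.0
```

Request:
apply_moves --moves '[[[0,0,0.01],0],[[0,0,0.01],0],[[0,0,0.004],0],[[0,0,0],0],[[0,0,0],0]]'

```text
time_s: 21.07
tcp_pos: [0.4676, 0.3635, 0.0051]
ee_rot: [[-1.0, 0.006, 0.001], [0.006, 1.0, 0.001], [-0.001, 0.001, -1.0]]
wrist_force: [0.2, -0.8, 0.9]
gripper_width: 0.572
gripper_force: 0.0
```

Request:
apply_moves --moves '[[[0,0,0.002],0],[[0,0,0],0],[[0,0,0],0]]'

```text
time_s: 21.32
tcp_pos: [0.4674, 0.3635, 0.003]
ee_rot: [[-1.0, 0.006, 0.001], [0.006, 1.0, 0.001], [-0.0, 0.001, -1.0]]
wrist_force: [-0.7, -0.3, 0.9]
gripper_width: 0.576
gripper_force: 0.0
```

Request:
apply_moves --moves '[[[0,0,0],0],[[0,0,0],0],[[0,0,0],0],[[0,0,0],0],[[0,0,0],0]]' --hand 0.0

```text
time_s: 21.73
tcp_pos: [0.4673, 0.3633, 0.0026]
ee_rot: [[-1.0, 0.006, 0.0], [0.006, 1.0, 0.0], [-0.0, 0.0, -1.0]]
wrist_force: [-0.2, 0.6, -0.1]
gripper_width: 0.28
gripper_force: 0.0
```

Request:
apply_moves --moves '[[[0,0,0],0],[[0,0,0],0],[[0,0,0],0]]'

```text
time_s: 21.98
tcp_pos: [0.4672, 0.3633, 0.0026]
ee_rot: [[-1.0, 0.006, 0.0], [0.006, 1.0, -0.0], [-0.0, -0.0, -1.0]]
wrist_force: [0.4, -0.2, -0.3]
gripper_width: 0.221
gripper_force: 30.0
```

The handle is gripped: 19 mm opening at 30 N. I lift, and refine the needle height with a joint camera correction meanwhile.

Request:
apply_moves --moves '[[[0,0,-0.005],0],[[0,0,-0.012],0],[[0,0,-0.02],0],[[0,0,-0.025],0],[[0,0,-0.025],0]]'

```text
time_s: 22.4
tcp_pos: [0.4666, 0.3625, 0.0899]
ee_rot: [[-1.0, 0.006, -0.002], [0.006, 1.0, -0.002], [0.002, -0.002, -1.0]]
wrist_force: [-0.6, 1.5, -1.1]
gripper_width: 0.225
gripper_force: 30.0
```

Request:
apply_moves --moves '[[[0,0,-0.025],0],[[0,0,-0.02],0],[[0,0,-0.02],0],[[0,0,-0.01],0],[[0,0,0],0]]'

```text
time_s: 22.82
tcp_pos: [0.4681, 0.3642, 0.1673]
ee_rot: [[-1.0, 0.006, 0.003], [0.006, 1.0, 0.004], [-0.003, 0.004, -1.0]]
wrist_force: [0.4, 0.0, -0.9]
gripper_width: 0.227
gripper_force: 30.0
```

```bash
cat > ba.py <<'E'
from h import *
from scipy.optimize import least_squares
from scipy.spatial.transform import Rotation as Ro
np.set_printoptions(precision=4,suppress=True)
s_=r.sense();print(s_["tcp_pos"],s_["wrist_force"],s_["moment"],s_["gripper_width"])
T=imaging.capture("top");D=imaging.capture("side")
t=lambda x,y:np.array([(x+.5)/(800/180)-.5+200,(y+.5)/(578/130)-.5+135])
s=lambda x,y:np.array([(x+.5)/(640/150)-.5+185,(y+.5)/(597/140)-.5+140])
PLT=[(.15,.1,.04),(.15,-.1,.04),(-.15,-.1,.04),(-.15,.1,.04)]
VB=[(-.065+a,c+b,.08) for c in(.055,-.055) for a,b in((.028,.0175),(.028,-.0175),(-.028,-.0175),(-.028,.0175))]
tp=[t(*q) for q in[(126,43),(401,101),(308,520),(32,457),(97,306),(149,316),(133,397),(81,388),(254,341),(306,351),(289,433),(237,423)]]
sp=[s(*q) for q in[(38,392),(187,203),(560,347),(432,568)]]
CAR=[(.09,.075,.01),(.09,-.075,.01),(-.09,-.075,.01),(-.09,.075,.01)]
tc=[t(*q) for q in[(490,290),(692,245),(748,493),(542,536)]];sc=[s(*q) for q in[(380,204),(388,70),(606,74),(616,210)]]
tip=(t(124,201),s(199,282)); top_s=s(121,148)
def pr(p,w,X):
    R=np.array(p["orientation"])@Ro.from_rotvec(w[:3]).as_matrix();e=np.array(p["eye"])+w[3:]
    c=np.array(p["intrinsics"])@(R.T@(X-e));return c[:2]/c[2]
def pose(x,L):
    c,q=np.cos(x[2]),np.sin(x[2]);return np.array([x[0]+c*L[0]-q*L[1],x[1]+q*L[0]+c*L[1],L[2]])
def res(x):
    wT,wD,pl,ca=x[:6],x[6:12],x[12:15],x[15:18];X=x[18:21]
    o=[]
    for L,m in zip(PLT+VB,tp): o.append(pr(T,wT,pose(pl,L))-m)
    for L,m in zip(PLT,sp): o.append(pr(D,wD,pose(pl,L))-m)
    for L,m in zip(CAR,tc): o.append(pr(T,wT,pose(ca,L))-m)
    for L,m in zip(CAR,sc): o.append(pr(D,wD,pose(ca,L))-m)
    o.append(pr(T,wT,X)-tip[0]);o.append(pr(D,wD,X)-tip[1])
    c,q=np.cos(pl[2]),np.sin(pl[2]); sx,sy=.065,-.012
    o.append(pr(D,wD,np.array([X[0]+c*sx-q*sy,X[1]+q*sx+c*sy,.24]))-top_s)
    o=np.concatenate(o)/.4
    return np.concatenate([o,wT[:3]/.0015,wT[3:]/.0015,wD[:3]/.0015,wD[3:]/.0015])
x0=np.r_[np.zeros(12),.597,-.024,-.211,.521,-.31,.217,.64,.03,.17]
S=least_squares(res,x0);x=S.x;C=np.linalg.inv(S.jac.T@S.jac)
print("cost",S.cost,"corr",x[:12],"plate",x[12:15],"nest",pose(x[12:15],(-.065,0,.079)),"tip",x[18:21],"sd",np.sqrt(np.diag(C))[18:21])
print("px res max",abs(S.fun[:-12]*.4).max(), (S.fun[-18:-12]*.4))
a=x[18:21]-pose(x[12:15],(-.065,0,.079));c,q=np.cos(x[14]),np.sin(x[14]);print("tip rel nest",c*a[0]+q*a[1],-q*a[0]+c*a[1])
E
python3 ba.py
```

```text
[0.4681 0.3642 0.1673] [ 0.447   0.0347 -0.9062] [ 0.0889 -0.1539  0.0022] 0.22680471787887424
cost 54.72442430347017 corr [ 0.0014  0.0006  0.0003  0.0009 -0.0005  0.0014  0.0015  0.0006 -0.0002
 -0.0009  0.0005  0.0029] plate [ 0.5983 -0.0275 -0.213 ] nest [ 0.5348 -0.0138  0.079 ] tip [0.6403 0.0247 0.1702] sd [0.0018 0.0019 0.0018]
px res max 1.651192726165732 [ 0.6168  0.2533  1.3183 -0.2195 -1.6512  0.8029]
tip rel nest 0.09505135481487668 0.05987261843387136
```

```bash
cat >> ba.py <<'E'
# --- needle as level line
def ridge(img,a,b,n):
    g=img.astype(np.float32);a,b=np.array(a),np.array(b);d=(b-a)/np.linalg.norm(b-a);nn=np.array([-d[1],d[0]]);k=np.arange(-3,3.01,.1);out=[]
    for f in np.linspace(0,1,n):
        c=a+(b-a)*f;uv=(c+k[:,None]*nn).astype(np.float32);v=cv2.remap(g,uv[:,:1],uv[:,1:],cv2.INTER_CUBIC)[:,0]
        w=np.clip(v-np.percentile(v,40),0,None)*(abs(k)<2);out.append(c+nn*(w*k).sum()/max(w.sum(),1e-6))
    return np.array(out),d
gt,gs=cv2.imread("pics/top0.png",0),cv2.imread("pics/side0.png",0)
def tipend(g,pts,d):
    c=pts.mean(0);v=np.linalg.svd(pts-c)[2][0];v=v*np.sign(v@d);k=np.arange(-14,14,.25);uv=(c+k[:,None]*v).astype(np.float32)
    return c,v,np.c_[k,cv2.remap(g.astype(np.float32),uv[:,:1],uv[:,1:],1)[:,0]]
rt,dt=ridge(gt,(232.5,165.5),(228.5,177.5),9); rs,ds=ridge(gs,(221,200.8),(229,204.7),8)
for g,p,d in((gt,rt,dt),(gs,rs,ds)):
    c,v,pf=tipend(g,p,d);print(c,v,"resid",np.std((p-c)@[-v[1],v[0]]));print(pf[::4][8:].round(1).T)
def res2(x):
    g=x[21];X=x[18:21];base=res(x[:21]);o=base[:-18-0] if 0 else np.r_[base[:-18],base[-12:]]
    wT,wD=x[:6],x[6:12];h=np.array([np.cos(g),np.sin(g),0]);e=[]
    for p,w,pts in((T,wT,rt),(D,wD,rs)):
        q0=pr(p,w,X);q1=pr(p,w,X+h*.1);d=(q1-q0)/np.linalg.norm(q1-q0);e+=list((pts-q0)@[-d[1],d[0]]/.25*(3/len(pts))**.5)
    # tip ends (weaker), spindle top
    e+=list((pr(T,wT,X)-tip[0])/.8)+list((pr(D,wD,X)-tip[1])/.8)
    sp_=X+h*.065+np.array([-h[1],h[0],0])*-.012;sp_[2]=.24;e+=list((pr(D,wD,sp_)-top_s)/.6)
    return np.r_[o,e]
S=least_squares(res2,np.r_[x,-.33]);y=S.x;C=np.linalg.inv(S.jac.T@S.jac)
print("cost",S.cost,"tip",y[18:21],"sd",np.sqrt(np.diag(C))[18:22],"yaw",np.degrees(y[21]),"nest",pose(y[12:15],(-.065,0,.079)),"end res",S.fun[-6:])
E
python3 ba.py
```

```text
[0.4666 0.3628 0.1638] [ 0.3037  0.2996 -2.2925] [ 0.0355 -0.0693 -0.0298] 0.2270033496563258
cost 54.72442430347017 corr [ 0.0014  0.0006  0.0003  0.0009 -0.0005  0.0014  0.0015  0.0006 -0.0002
 -0.0009  0.0005  0.0029] plate [ 0.5983 -0.0275 -0.213 ] nest [ 0.5348 -0.0138  0.079 ] tip [0.6403 0.0247 0.1702] sd [0.0018 0.0019 0.0018]
px res max 1.651192726165732 [ 0.6168  0.2533  1.3183 -0.2195 -1.6512  0.8029]
tip rel nest 0.09505135481487668 0.05987261843387136
[230.1645 171.3882] [-0.3377  0.9412] resid 0.13888497638149658
[[ -6.   -5.   -4.   -3.   -2.   -1.    0.    1.    2.    3.    4.    5.
    6.    7.    8.    9.   10.   11.   12.   13. ]
 [133.1 130.5 130.2 137.2 132.  125.  124.8 120.9 122.  120.8 122.3 129.4
  102.2  94.1 113.4  96.   76.7  71.9  73.2  74.1]]
[225.2487 202.2398] [0.8901 0.4557] resid 0.014530057275553244
[[ -6.   -5.   -4.   -3.   -2.   -1.    0.    1.    2.    3.    4.    5.
    6.    7.    8.    9.   10.   11.   12.   13. ]
 [119.5 117.7 113.1 116.3 113.5 114.7 115.8 117.5 119.2 116.6 109.6  95.2
   85.1  72.   63.6  58.   57.   56.8  56.5  57.6]]
cost 37.24741215443837 tip [0.6415 0.0278 0.1727] sd [0.002  0.0019 0.0011 0.0227] yaw -19.115469012369054 nest [ 0.535  -0.0133  0.079 ] end res [-0.4058 -0.1901  0.6088 -0.0573 -0.3655 -0.0716]
```

Needle point is at z ≈ 0.172. I carry the lens over.

Request:
apply_moves --moves '[[[0.002,-0.01,-0.002],0],[[0.003,-0.02,-0.002],0],[[0.003,-0.03,0],0],[[0.003,-0.03,0],0],[[0.003,-0.03,0],0]]'

```text
time_s: 23.43
tcp_pos: [0.4515, 0.2412, 0.1675]
ee_rot: [[-1.0, 0.005, -0.002], [0.005, 1.0, -0.002], [0.002, -0.002, -1.0]]
wrist_force: [0.8, -0.2, -1.6]
gripper_width: 0.229
gripper_force: 30.0
```

Request:
apply_moves --moves '[[[0.002,-0.03,0],0],[[0,-0.03,0],0],[[0,-0.03,0],0],[[0,-0.03,0],0],[[0,-0.03,0],0]]'

```text
time_s: 23.85
tcp_pos: [0.4485, 0.0912, 0.1679]
ee_rot: [[-1.0, 0.006, -0.002], [0.006, 1.0, -0.001], [0.002, -0.001, -1.0]]
wrist_force: [0.5, -0.1, -1.2]
gripper_width: 0.226
gripper_force: 30.0
```

Request:
apply_moves --moves '[[[0,-0.03,0],0],[[0,-0.03,0],0],[[0,-0.025,0],0],[[0,-0.015,0],0],[[0,-0.005,0],0]]'

```text
time_s: 24.27
tcp_pos: [0.4476, -0.0141, 0.1678]
ee_rot: [[-1.0, 0.009, -0.002], [0.009, 1.0, -0.001], [0.002, -0.001, -1.0]]
wrist_force: [-0.7, -0.2, -0.9]
gripper_width: 0.229
gripper_force: 30.0
```

Request:
apply_moves --moves '[[[0,0,0],0],[[0,0,0],0],[[0,0,0],0]]'

```text
time_s: 24.52
tcp_pos: [0.449, -0.0111, 0.1684]
ee_rot: [[-1.0, 0.005, -0.0], [0.005, 1.0, -0.0], [0.0, -0.0, -1.0]]
wrist_force: [0.3, 0.8, -1.5]
gripper_width: 0.226
gripper_force: 30.0
```

```bash
cat > lens.py <<'E'
from h import *
from scipy.optimize import least_squares
np.set_printoptions(precision=4,suppress=True)
s=r.sense();print(s["tcp_pos"],s["joints"],s["wrist_force"],s["gripper_width"],s["gripper_force"])
T=imaging.capture("top");D=imaging.capture("side");rs=[]
for n,p in(("t",T),("s",D)):
    cv2.imwrite(f"pics/end_{n}.png",p["frame"])
    for t in("loupe","grip","needle_tip"):
        for o in models.place_of(p,t)[:2]: print(n,t,round(o["confidence"],2),np.array(o["at"])*[512,384])
    X=s["tcp_pos"]+[.0855,-.0003,.0044];print(n,"pred lens",proj(p,X),"pred grip",proj(p,X-[.085,0,0]))
    for o in models.cut_out(p,"loupe")[:2]: print("mask",round(o["confidence"],2),np.array(o["extent"])*[512,384,512,384])
    # ring: project model with tilt fits to dark edge
E
python3 lens.py
```

```text
[ 0.449  -0.0111  0.1684] [  19.417     7.8113  -27.7648   -0.0074  -54.4443 -109.7041] [ 0.3034  0.8394 -1.5257] 0.22607535747063937 29.999674558639526
t loupe 0.72 [244.992  217.4976]
t grip 0.45 [244.48   217.6896]
t needle_tip 0.58 [226.304 182.016]
t pred lens [240.8662 216.6917] pred grip [240.5468 247.161 ]
mask 0.86 [229.12   201.9072  27.6992  35.4816]
s loupe 0.68 [273.408  202.9056]
s grip 0.64 [301.2096 172.9152]
s grip 0.63 [305.8176 208.3968]
s needle_tip 0.7 [233.216  205.5168]
s needle_tip 0.67 [301.2096 171.6096]
s pred lens [276.3635 201.7729] pred grip [308.8479 208.3465]
mask 0.95 [255.5904 186.5856  85.8112  32.2944]
```

```bash
cat > lfit.py <<'E'
import io,contextlib
with contextlib.redirect_stdout(io.StringIO()):
    exec(open("ba.py").read())
from scipy.optimize import minimize
print("tip",y[18:21])
tcp=s_["tcp_pos"];L0=tcp+[.0855,-.0003,.0044]
a=np.linspace(0,2*np.pi,40)
ring=np.array([(.042*np.cos(t_),.042*np.sin(t_),z) for t_ in a for z in(-.007,.007)])
han=np.array([(u,v,z) for u in(-.165,-.055) for v in(-.01,.01) for z in(-.007,.007)])
neck=np.array([(u,v,z) for u in(-.056,-.04) for v in(-.004,.004) for z in(-.004,.004)])
def sil(p,w,X,pit,yaw,rol):
    im=np.zeros((384*4,512*4),np.uint8);R=Ro.from_euler("ZYX",[yaw,pit,rol]).as_matrix()
    for B in(ring,han,neck):
        uv=np.array([pr(p,w,X+R@(b-[-.085,0,0])-[.085,0,0]) for b in B]);cv2.fillConvexPoly(im,cv2.convexHull(((uv+.5)*64).astype(np.int32)),1,shift=4)
    return cv2.resize(im.astype(np.float32),(512,384),interpolation=cv2.INTER_AREA)
mk=[np.array(models.cut_out(p,"loupe")[0]["region"]) for p in(T,D)]
roi=np.ones((384,512),bool)
# ignore handle region hidden by gripper: compare only where the mask row/col is in the free ring part (T) 
mt=np.zeros_like(roi);mt[:234]=1
mslist=np.zeros_like(roi);mslist[:,:300]=1
for lab,w in(("raw",(np.zeros(6),np.zeros(6))),("corr",(y[:6],y[6:12]))):
    def cost(q,full=False):
        X=L0+q[:3];A=sil(T,w[0],X,q[3],-.006,0);B=sil(D,w[1],X,q[3],-.006,0)
        return abs(A-mk[0])[mt].sum()/500+abs(B-mk[1])[mslist].sum()/800
    o=min((minimize(cost,[0,0,0,p0],method="Nelder-Mead",options=dict(initial_simplex=np.array([[0,0,0,p0]]+[[.004*(i==j) for j in range(3)]+[p0+.05*(i==3)] for i in range(4)]),xatol=1e-4,fatol=1e-4)) for p0 in(-.05,0,.05)),key=lambda o:o.fun)
    print(lab,"offset mm",o.x[:3]*1e3,"pitch",np.degrees(o.x[3]),"cost",o.fun,"cost at 0",cost([0,0,0,0]))
g=D["frame"].mean(2)
E
python3 lfit.py
```

```text
tip [0.6415 0.0278 0.1727]
raw offset mm [-0.6567  2.9507  0.3807] pitch -1.1678569515896362 cost 0.3603281080722809 cost at 0 0.4248125
corr offset mm [0.7995 1.6123 5.5376] pitch -0.3629464792299704 cost 0.30653125047683716 cost at 0 0.3934219
```

```bash
cat > ba2.py <<'E'
import io,contextlib
with contextlib.redirect_stdout(io.StringIO()):
    exec(open("ba.py").read())
def edgepts(g,p,w,A,B,n=15):
    a,b=pr(p,w,A),pr(p,w,B);d=(b-a)/np.linalg.norm(b-a);nn=np.array([-d[1],d[0]]);k=np.arange(-4,4.01,.05);out=[]
    g=g.astype(np.float32)
    for f in np.linspace(.12,.88,n):
        c=a+(b-a)*f;uv=(c+k[:,None]*nn).astype(np.float32);v=cv2.remap(g,uv[:,:1],uv[:,1:],1)[:,0]
        l,h=v[k<-2.5].mean(),v[k>2.5].mean()
        if abs(l-h)<25: continue
        q=(v-(l+h)/2)*np.sign(h-l);i=np.nonzero((q[:-1]<0)&(q[1:]>=0))[0]
        if len(i)==1: out.append(c+nn*k[i[0]])
    return np.array(out)
gt3,gs3=[cv2.imread(f"pics/{n}0.png") for n in("top","side")]
gt_,gs_=gt3.mean(2),gs3.mean(2); ct_,cs_=[(im[...,0].astype(float)-im[...,2]) for im in(gt3,gs3)]  # blueness for the carrier
E=[]
for cam,g,c,pe,ce in(("T",gt_,ct_,[(0,1),(1,2),(2,3),(3,0)],[(0,1),(1,2),(2,3),(3,0)]),("S",gs_,cs_,[(0,1),(1,2)],[(0,1),(1,2)])):
    p,w=(T,y[:6]) if cam=="T" else (D,y[6:12])
    for nm,pts3,o,es,im in(("pl",PLT,12,pe,g),("ca",CAR,15,ce,c)):
        for i,j in es:
            q=edgepts(im,p,w,pose(y[o:o+3],pts3[i]),pose(y[o:o+3],pts3[j]))
            if len(q)>4: E.append((cam,o,pts3[i],pts3[j],q,nm,(i,j)))
def edist(x,e):
    cam,o,A,B,q=e[:5];p,w=(T,x[:6]) if cam=="T" else (D,x[6:12]);a,b=pr(p,w,pose(x[o:o+3],A)),pr(p,w,pose(x[o:o+3],B));d=(b-a)/np.linalg.norm(b-a)
    return (q-a)@np.array([-d[1],d[0]])
def res3(x):
    e=[edist(x,k)/.2*(4/len(k[4]))**.5 for k in E]
    g=x[21];X=x[18:21];wT,wD=x[:6],x[6:12];h=np.array([np.cos(g),np.sin(g),0]);f=[]
    for p,w,pts in((T,wT,rt),(D,wD,rs)):
        q0=pr(p,w,X);q1=pr(p,w,X+h*.1);d=(q1-q0)/np.linalg.norm(q1-q0);f+=list((pts-q0)@[-d[1],d[0]]/.25*(3/len(pts))**.5)
    f+=list((pr(T,wT,X)-tip[0])/.8)+list((pr(D,wD,X)-tip[1])/.8)
    sp_=X+h*.065+np.array([-h[1],h[0],0])*-.012;sp_[2]=.24;f+=list((pr(D,wD,sp_)-top_s)/.6)
    return np.r_[np.concatenate(e),f,x[:3]/.002,x[3:6]/.0015,x[6:9]/.002,x[9:12]/.0015]
S3=least_squares(res3,y,loss="soft_l1");z=S3.x;C=np.linalg.inv(S3.jac.T@S3.jac)
print("tip",z[18:21],"sd",np.sqrt(np.diag(C))[18:21],"yaw",np.degrees(z[21]),"nest",pose(z[12:15],(-.065,0,.079)),"yaw",np.degrees(z[14]),"corr",z[:12])
for e in E: d=edist(z,e);print(e[0],e[5],e[6],len(d),"mean px",d.mean().round(3),"std",d.std().round(3))
print("tail",res3(z)[-18:-12])
E
python3 ba2.py
```

```text
tip [0.6395 0.0308 0.1708] sd [0.0026 0.0026 0.0011] yaw -18.806334279844304 nest [ 0.5335 -0.0096  0.079 ] yaw -12.191970869303892 corr [ 0.0009 -0.0008 -0.0002  0.0005  0.0011  0.     -0.0011  0.0007  0.0011
 -0.0005 -0.0011 -0.0002]
T pl (0, 1) 14 mean px -0.067 std 0.151
T pl (1, 2) 15 mean px -0.152 std 0.127
T pl (2, 3) 15 mean px -0.079 std 0.123
T pl (3, 0) 15 mean px -0.072 std 0.082
T ca (0, 1) 15 mean px 0.064 std 0.061
T ca (1, 2) 12 mean px 0.08 std 0.077
T ca (2, 3) 15 mean px 0.096 std 0.085
T ca (3, 0) 12 mean px 0.024 std 0.113
S pl (0, 1) 14 mean px 0.095 std 0.57
S pl (1, 2) 12 mean px 0.066 std 0.272
S ca (0, 1) 15 mean px 0.031 std 0.074
S ca (1, 2) 7 mean px -0.4 std 0.591
tail [-0.4811  0.1308  0.8894  0.0392 -0.4488 -0.92  ]
```

Request:
apply_moves --moves '[[[0,0,0.001],0],[[0,0,0],0],[[0,0,0],0],[[0,0,0],0],[[0,0,0],0]]'

```text
time_s: 25.73
tcp_pos: [0.4491, -0.0117, 0.1676]
ee_rot: [[-1.0, 0.006, 0.0], [0.006, 1.0, -0.0], [-0.0, -0.0, -1.0]]
wrist_force: [0.0, -0.2, -0.7]
gripper_width: 0.228
gripper_force: 30.0
```

Request:
apply_moves --moves '[[[0,0,0],0],[[0,0,0],0],[[0,0,0],0],[[0,0,0],0],[[0,0,0],0]]'

```text
time_s: 26.15
tcp_pos: [0.4491, -0.0116, 0.1676]
ee_rot: [[-1.0, 0.006, 0.0], [0.006, 1.0, 0.0], [-0.0, 0.0, -1.0]]
wrist_force: [0.3, 0.1, -1.4]
gripper_width: 0.223
gripper_force: 30.0
```

Run:
```python
from h import *
s=r.sense();print(s["tcp_pos"],s["time_s"],abs(s["joint_velocities"]).max(),s["gripper_force"]);print(r.finish_job())
```

```text
[ 0.44908929 -0.01161944  0.16758179] 26.15 0.07536983755020997 29.999488592147827
the job is handed in; nothing more can be done
None
```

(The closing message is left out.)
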